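# Run the bench magnifier out to its outer button stop

## Task

The magnifier on the goldsmith's bench is to reach farther out over the work: press the red spring button flush with the outer tube, slide that tube (with the lens) outward, away from the post, until the button pops out fully in the tube's other hole and locks it there, then let go. Go gently once the button snaps in - do not jam the tube against it - keep off the lens, and leave the things around the stand where they are.

Things in the scene. Friction and masses are not known exactly. Their poses are not given: they have to be found in the camera images.
- stand: fixed magnifier stand: round blue foot 140 mm across, 20 mm high, steel post, and a fixed dark inner tube (22 mm square) running level from the post along the stand's +x, its axis 130 mm above the bench. Origin: centre of the foot's underside, on the bench; z up, x along the tube from post towards lens (outward), y across the tube; the red button is on the -y side
- tube_grip (a point): point on the axis of the sliding outer tube, 130 mm above the bench, in the middle of the tube's first hole, where the button sits at the start (180 mm from the post along the stand's x). Moves with the tube; axes as the stand's. The tube reaches from 122 mm behind this point (towards the post) to 75 mm ahead of it, then come a black end cap and the lens
- tube: the outer tube, aluminium, 30 mm square, 197 mm long, wall 3 mm; origin and axes as tube_grip. It only slides along the stand's x, 92 mm outward at most, friction 2.5 N. Second hole: nearer the post, between two brass strips on the -y side; hand-fitted, so 50 to 80 mm from the first (not measured). Holes 16.5 mm square. A finger held on the first hole rides along with the tube, off the button
- button_tip (a point): centre of the end face of the red spring button, which stands out of the tube's hole towards the stand's -y, 180 mm from the post, 130 mm high. It moves only along the stand's y: 21 mm from the tube's axis when popped out (6 mm proud of the tube), 15 mm when flush with the tube's side, 12 mm when under the tube's wall. Spring about 1.3 N out, 2.6 N flush, 3.3 N under the wall
- button: the button: a 14 mm pin in the fixed inner tube, bevelled tip (end face 7 mm, bevel 4 mm deep); origin 21 mm inward of its end face. Out, it locks the tube (1 mm play). Pressed flush, its bevel lets the tube ride over it under a push of 5 to 10 N; then the wall keeps it down and the tube slides easily until a hole comes over it. The tube's other side is a plain wall
- lens: magnifying lens in a black round rim, 116 mm across, 12 mm thick, fixed to the far end of the sliding tube at the same height, origin at its centre, 157 mm ahead of tube_grip; not to be touched
- block: light wooden work block 80 x 60 x 40 mm with a small brass disc and a copper piece on it, standing under or near the lens; origin at the centre of its underside; leave alone
- bottle: amber glass bottle, 50 mm across, 100 mm high, standing; origin at the centre of its underside; leave alone
- mallet: hammer lying on the bench, 200 mm long; leave alone
- cup: open copper cup, 64 mm across, 70 mm high, standing; origin at the centre of its underside; leave alone

How it is judged (in metres and radians):
On the way, in this order (a step that is already met when the one before it is completed fails the run):
1. the button is pressed in flush (to within 1.5 mm) while the tube is still at its first hole (y of button_tip in the frame of stand above -0.0165 m and x of tube_grip in the frame of stand below 0.188 m), for 0.1 s.
2. the tube is slid outward by more than 20 mm with the button held down beneath its wall (x of tube_grip in the frame of stand above 0.2 m and y of button_tip in the frame of stand above -0.0145 m), for 0.1 s.
At the end, for the whole second after the job is handed in: the tube stands 47 to 83 mm farther out than the first hole, at rest, with the button popped out through its second hole to within 1.5 mm of its full height (x of tube_grip in the frame of stand between 0.227 and 0.263 m and y of button_tip in the frame of stand below -0.0195 m and linear speed of tube below 0.01 m/s); the robot touches nothing.
It fails at once if the button and the tube press on each other with more than 12 N (tube jammed or forced against the button) (contact force between button and tube above 12 N).
It fails at once if the robot presses on the lens (contact force between any of the fingers, the arm and lens above 1 N).
It fails at once if the block, bottle, mallet or cup is moved by more than 20 mm (distance of any of block, bottle, mallet, cup from where it was at the start of the episode above 0.02 m).
It also fails if it takes over 40 s, if anything falls off the work surface, if the arm or the gripper's body presses on something with over 40 N, if the wrist force passes 120 N, or if a joint passes its speed limit or range.

## Robot

A 6-joint arm with a two-finger parallel gripper is mounted at the origin on the work surface. World frame = base frame: x ahead of the robot, y to its left, z up, the work surface at z = 0. Lengths are in m, angles in degrees, forces in N, time in s.
With the tool pointing down it reaches from about 0.4 to 0.825 m from the base axis. Payload 7 kg.
Tool frame: the origin (TCP) lies at the very end of the fingers, on their centre line; the grasp point (between the pads) lies 19 mm behind it (ctrl.hold_point_z is the distance from the TCP to the grasp point, in m); z points along the fingers, y is the line along which they close (so a half turn about z gives the same grasp; the last joint's range is limited). The gripper opens to 88 mm and grips with 3 to 60 N. Pads are 19 mm wide; open, the fingers measure 130 mm over their backs; the gripper's body (78 mm by 193 mm) begins 47 mm behind the grasp point.
Start: joints at [88.47, 20.546, 0.682, 0, -70.136, -16.507], TCP at [0.209, 0.642, 0.205] pointing down, gripper open.
Joint ranges: [-176.03, 176.03], [-82.01, 121.73], [-58.28, 71.71], [-173.87, 95.51], [-174.79, -0.11], [-173.66, 173.66]. Speed limits (degrees/s): [136.94, 136.94, 172.46, 180, 180, 180].

## Interface

Orientations are given as [roll, pitch, yaw] about the fixed x, y, z axes, in that order (R = Rz(yaw) Ry(pitch) Rx(roll)).
In Python, from plant import sensors, viewer, workorder, ctrl gives the robot as it stands.
- The arm moves only by the shell command python3 -m pendant 'ROWS'. ROWS is JSON, a list of rows, each a list of 3 entries, a list of its own where there are three numbers: the opening, from -1 (shut) to 1 (fully open), so that 0 is half open, then the shift along the tool's x, y, z in m, then the turn, a rotation vector about the tool's x, y, z in degrees. A call has 1 to 10 rows; each row is the pose to reach, as a shift and turn from the pose commanded when the call began, along the tool's axes at that moment; what a row does not reach only later rows make up. A row lasts 1/12 s, in which the tool goes at most 41.7 mm and 7.16 degrees, less where a joint would pass 70% of its speed; a pose out of reach is approached as far as the arm can. A call with a gripper value outside its range is refused whole. The fingers move at their own pace and stop on an object; the grip force is fixed at half the most. Time passes only in rows, so rows that repeat a pose let the fingers close. It gives the time, the measured TCP pose, the force, the opening and the grip force at its end, in the units of the state.
- sensors.get_obs(): the state, without advancing time (a new reading comes with each control period).
- viewer.snapshot(name): name is "scene" or "top" or "wrist"; returns the picture (420x560x3 uint8, red, green, blue); there is no depth.
- viewer.camera_params(name): a dict with "fx", "fy", "cx", "cy" (pixels), "dist" ([k1, k2, p1, p2, k3] as OpenCV has them; the pictures are not rectified), "extrinsics" (4x4, takes a point from world to camera coordinates). Camera axes: x right, y up, looking along -z (the intrinsics and any distortion apply to the point x, -y, -z); pixel columns grow to the right and rows downward; lengths in m; the calibration is good to about 2 mm. A picture is of the moment at which its call begins: read the wrist's pose just before it. camera_params takes no time and is no camera call; for the wrist camera it gives the pose at the moment of the call.
- workorder.close_job(): hands the job in; it is judged then, once.
The state is a dict: "clock": time; "joint_pos": joint angles; "qvel": joint speeds; "tau": joint torques, N m; "tool_pos": TCP position; "orientation": TCP orientation; "force": force on the tool from outside, world axes, zero at the start; "moment": the same for the moment, N m; "opening": finger opening in m; "gripper_force": force on a finger pad.
Only numpy, scipy, OpenCV 4.12 (cv2) and the standard library are available. Lean on these libraries where they do the work, as an engineer would, in place of code of your own. Each camera call takes 0.05 s, during which the arm holds its last target. There are 200 camera calls.

## Working session

There is one attempt and no reset: what is moved stays moved. The work goes in short steps, Python scripts to look and compute and a shell command to move; the robot and the scene stay as the last step left them, time stands still between calls to the robot, and variables do not carry over. Pictures are saved under pics/ and viewed, at most 10 in all, crops included, and the job is handed in when it is done.

```bash
mkdir -p pics; python3 - <<'E'
from plant import sensors, viewer
import cv2
for n in ("scene","top"):
    cv2.imwrite(f"pics/{n}0.png",cv2.resize(viewer.snapshot(n)[:,:,::-1],(800,600),interpolation=cv2.INTER_CUBIC))
    p=viewer.camera_params(n);print(n,p)
o=sensors.get_obs();print(o)
E
```

```text
scene {'fx': 536.4667740140314, 'fy': 536.4667740140314, 'cx': 279.0919298580825, 'cy': 211.22317638093799, 'dist': array([-0.17891087,  0.        ,  0.        ,  0.        ,  0.        ]), 'extrinsics': array([[ 0.44881516,  0.89353622,  0.01256866, -0.1756754 ],
       [-0.7053386 ,  0.34557922,  0.61892848,  0.36065676],
       [ 0.54869155, -0.28664965,  0.78534678, -1.62543509],
       [ 0.        ,  0.        ,  0.        ,  1.        ]])}
top {'fx': 412.7676272952406, 'fy': 412.7676272952406, 'cx': 281.53403301115145, 'cy': 210.11514830454482, 'dist': array([-0.0470851,  0.       ,  0.       ,  0.       ,  0.       ]), 'extrinsics': array([[ 0.02200655, -0.99969801,  0.0109362 , -0.07832954],
       [ 0.99794557,  0.02262368,  0.05994   , -0.5578268 ],
       [-0.06016932,  0.00959466,  0.99814207, -0.97375253],
       [ 0.        ,  0.        ,  0.        ,  1.        ]])}
{'clock': 0.1, 'joint_pos': array([ 8.84696061e+01,  2.05885870e+01,  6.41130802e-01, -1.70100328e-02,
       -7.01364561e+01, -1.65072568e+01]), 'qvel': array([ 0.05147397, -0.12584941,  0.10086964,  0.01875319, -0.07162195,
        0.03824939]), 'tau': array([-1.30810589e-03, -5.84164524e+01,  2.93751562e+01,  7.01568604e+00,
        1.01635815e-02, -5.67807808e-05]), 'tool_pos': array([0.20889251, 0.64138717, 0.20382053]), 'orientation': array([ 1.79915002e+02, -8.51229468e-03, -1.80434357e+01]), 'force': array([ 0.68452751, -0.44992724,  0.50727022]), 'moment': array([ 0.00412566, -0.01247897, -0.00310916]), 'gripper_force': 0.0, 'opening': 0.0875313226004789}
```

View pics/scene0.png

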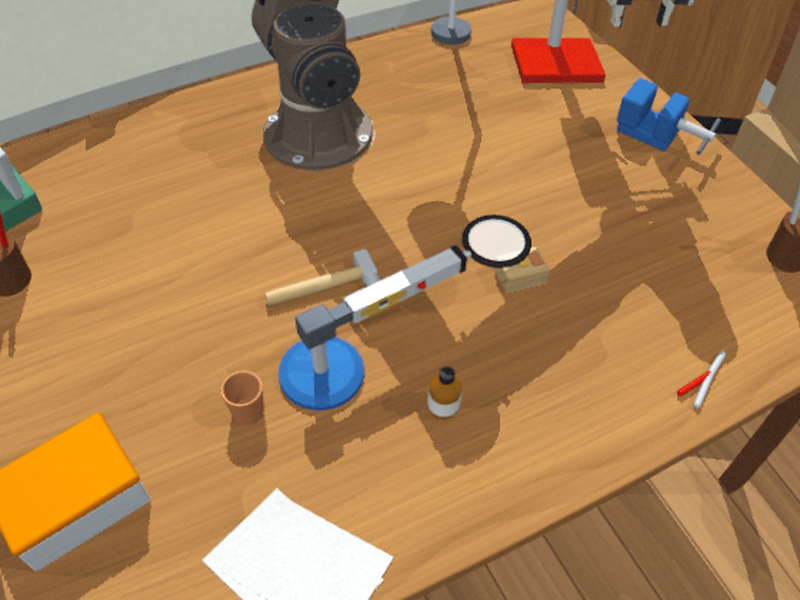

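View pics/top0.png

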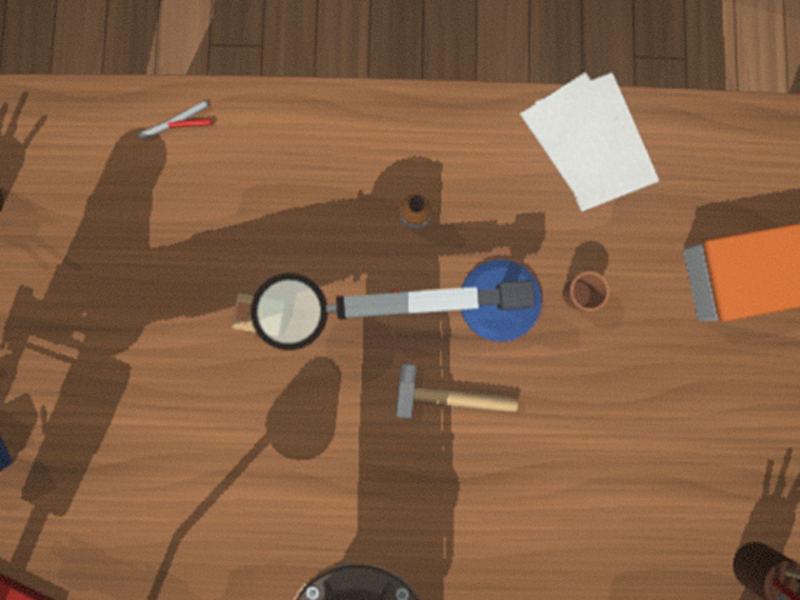

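The scene view shows the stand with its foot at (321,372), the red button at (422,285), and the brass strips with the second hole near (383,301). The lens is at (497,240). The top view shows the tube running along about world +y, from (478,298) to (344,307), with the lens at (289,311) and the foot at (502,300). The button faces away from the robot. Next I take enlarged crops to measure from.

```bash
cat > h.py <<'E'
import numpy as np, cv2
from plant import viewer
def ray(cam,u,v,z,p=None):
    p=p or viewer.camera_params(cam); E=p["extrinsics"]; R,t=E[:3,:3],E[:3,3]
    K=np.array([[p["fx"],0,p["cx"]],[0,p["fy"],p["cy"]],[0,0,1]])
    a=cv2.undistortPoints(np.array([[[u,v]]],float),K,np.array(p["dist"]))[0,0]
    d=R.T@np.array([a[0],-a[1],-1]); c=-R.T@t
    return c+d*(z-c[2])/d[2]
def crop(cam,u0,v0,w,h,s,name):
    im=viewer.snapshot(cam)[v0:v0+h,u0:u0+w,::-1]
    cv2.imwrite("pics/"+name,cv2.resize(im,None,fx=s,fy=s,interpolation=cv2.INTER_CUBIC))
E
python3 - <<'E'
from h import *
crop("scene",200,140,190,150,4,"s1.png")
crop("top",160,170,230,80,3.4,"t1.png")
E
```

```text
(no output)
```

View pics/s1.png

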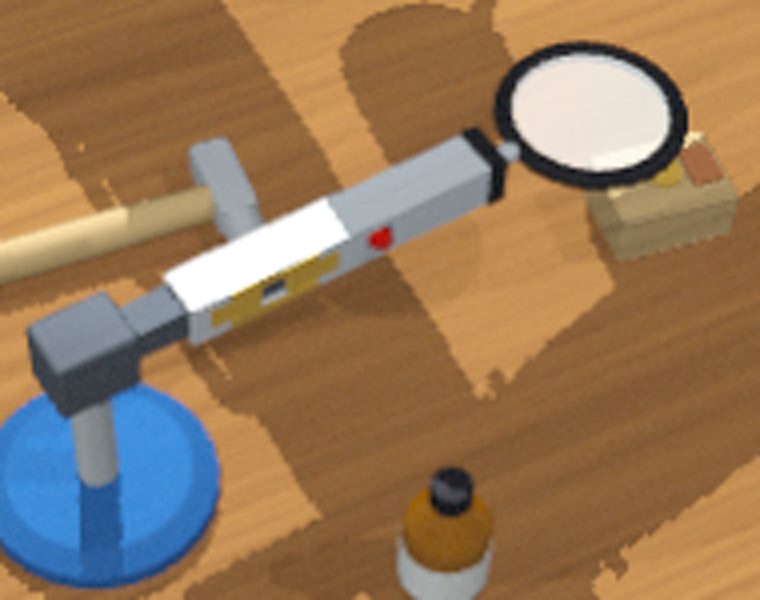

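View pics/t1.png

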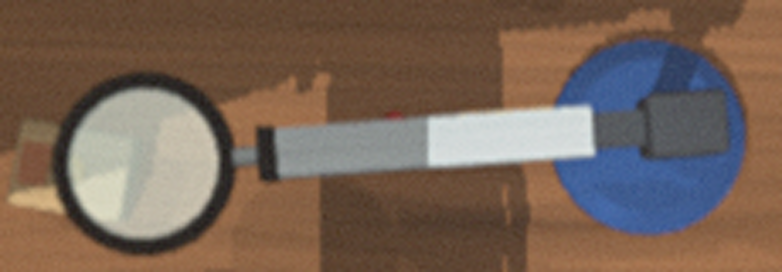

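The scene crop shows the button tip at (380,238) and the second hole at (273,290). The top crop shows the tube's top face with end midpoints (595,131) and (276,153.5), the lens centre at (144,163) and the foot at (650,136).

```bash
python3 - <<'E'
from h import *
T=lambda u,v,z: ray("top",160+u/3.4,170+v/3.4,z)
S=lambda u,v,z: ray("scene",200+u/4,140+v/4,z)
n=T(595,131,.145);f=T(276,153.5,.145);l=T(144,163,.13);ft=T(650,136,.018)
for k,a in dict(near=n,far=f,lens=l,foot=ft,butT=T(395,116,.13),butS=S(380,238,.13),lensS=S(592,114,.136),h2=S(273,290,.13),footS=S(100,478,.02)).items(): print(k,a.round(4))
d=(f-n)/np.linalg.norm(f-n);print("len",np.linalg.norm(f-n),"dir",d,np.degrees(np.arctan2(d[1],d[0])))
d2=(l-ft)[:2];print("foot-lens",np.linalg.norm(d2),np.degrees(np.arctan2(d2[1],d2[0])))
g=n+d*.122;print("grip from near",g,"from far",f-d*.075,"from lens",l-d*.157, "from foot",ft+d*.18)
print("h2-h1",(S(380,238,.13)-S(273,290,.13))@d)
nx=np.array([d[1],-d[0],0])
for k,p in (("butS",S(380,238,.13)),("butT",T(395,116,.13)),("h2",S(273,290,.13))): print(k,"along",(p-n)@d,"out",(p-n)@nx)
E
```

```text
near [ 0.5576 -0.1766  0.145 ]
far [0.5393 0.0194 0.145 ]
lens [0.5322 0.103  0.13  ]
foot [ 0.5635 -0.2334  0.018 ]
butT [ 0.5652 -0.0531  0.13  ]
butS [ 0.5643 -0.0488  0.13  ]
lensS [0.5398 0.1043 0.136 ]
h2 [ 0.5712 -0.1187  0.13  ]
footS [ 0.5732 -0.2307  0.02  ]
len 0.19679558824174556 dir [-0.09297916  0.99566805  0.        ] 95.33501948161211
foot-lens 0.3378250593160234 95.31347922593673
grip from near [ 0.54625501 -0.05509231  0.145     ] from far [ 0.54627402 -0.05529583  0.145     ] from lens [ 0.54677614 -0.05333385  0.13      ] from foot [ 0.5467264  -0.05416712  0.018     ]
h2-h1 0.07022939708135753
butS along 0.12655161445749283 out 0.018541021303830986
butT along 0.12224198255499737 out 0.019011412346254298
h2 along 0.05632221737613528 out 0.018916692997691283
```

```bash
python3 -m pendant '[[1,[0.02,0.02,-0.01],[0,0,6.67]],[1,[0.045,0.045,-0.02],[0,0,13.34]],[1,[0.07,0.072,-0.03],[0,0,20]],[1,[0.097,0.1,-0.03],[0,0,26.7]],[1,[0.124,0.128,-0.03],[0,0,33.3]],[1,[0.151,0.156,-0.03],[0,0,40]],[1,[0.178,0.184,-0.03],[0,0,46.7]],[1,[0.205,0.212,-0.03],[0,0,53.4]],[1,[0.232,0.24,-0.03],[0,0,60]],[1,[0.26,0.27,-0.03],[0,0,66.7]]]'; python3 - <<'E'
from plant import sensors
import numpy as np
o=sensors.get_obs();print(o["tool_pos"],o["orientation"],o["joint_pos"])
y=np.radians(-84.7);d=np.array([.5465,-.0545])-o["tool_pos"][:2]
print("tool x,y",d@[np.cos(y),np.sin(y)],d@[np.sin(y),-np.cos(y)])
E
```

```text
clock: 1.03
tool_pos: [0.3729, 0.3029, 0.2348]
orientation: [-180.0, 0.0, -85.0]
force: [1.6, 0.2, -0.3]
opening: 0.0872
gripper_force: 0.0
[0.37291906 0.30289483 0.23478855] [-1.79986608e+02  2.61240248e-02 -8.50310791e+01] [ 6.26117361e+01  6.93753987e-01 -2.02371703e+01 -2.85759980e-03
 -6.90398405e+01 -5.76417967e+01]
tool x,y 0.371900637509225 -0.13982605796000333
```

```bash
python3 -m pendant '[[1,[0.03,-0.011,0],[0,0,0]],[1,[0.068,-0.026,0],[0,0,0]],[1,[0.106,-0.04,0],[0,0,0]],[1,[0.144,-0.054,0],[0,0,0]],[1,[0.182,-0.068,0],[0,0,0]],[1,[0.22,-0.083,0],[0,0,0]],[1,[0.258,-0.097,0],[0,0,0]],[1,[0.296,-0.111,0],[0,0,0]],[1,[0.334,-0.125,0],[0,0,0]],[1,[0.362,-0.136,0],[0,0,0]]]'; python3 -m pendant '[[1,[0.008,-0.003,0],[0,0,0]],[1,[0.01,-0.004,0],[0,0,0]],[1,[0.01,-0.004,0],[0,0,0]],[1,[0.01,-0.004,0],[0,0,0]]]';python3 - <<'E'
from plant import sensors
from h import *
o=sensors.get_obs();print(o["tool_pos"],o["orientation"],o["force"])
y=np.radians(-84.7);d=np.array([.5465,-.0545])-o["tool_pos"][:2]
print("tool x,y",d@[np.cos(y),np.sin(y)],d@[np.sin(y),-np.cos(y)])
p=viewer.camera_params("wrist")
im=viewer.snapshot("wrist");cv2.imwrite("pics/w1.png",cv2.resize(im[:,:,::-1],(784,588)));print(p)
E
```

```text
clock: 1.87
tool_pos: [0.5419, -0.0463, 0.2346]
orientation: [180.0, -0.0, -84.8]
force: [0.4, 0.8, 0.1]
opening: 0.0875
gripper_force: 0.0
clock: 2.2
tool_pos: [0.5458, -0.0524, 0.2346]
orientation: [180.0, 0.0, -84.7]
force: [-0.2, 0.1, 0.2]
opening: 0.0876
gripper_force: 0.0
[ 0.54579057 -0.0524342   0.23458233] [ 1.79987844e+02  1.22095770e-02 -8.47270293e+01] [-0.15114559  0.08268184  0.19578043]
tool x,y 0.002122494733775128 -0.0005155811968684325
{'fx': 294.80934724624706, 'fy': 294.80934724624706, 'cx': 277.2185781014899, 'cy': 214.41432062453072, 'dist': array([-0.01393014,  0.        ,  0.        ,  0.        ,  0.        ]), 'extrinsics': array([[-9.95704457e-01, -9.25870596e-02,  5.20866821e-04,
         5.38766540e-01],
       [ 8.81536223e-02, -9.49716378e-01, -3.00445902e-01,
        -5.09065522e-02],
       [ 2.83120784e-02, -2.99109408e-01,  9.53798715e-01,
        -4.51239972e-01],
       [ 0.00000000e+00,  0.00000000e+00,  0.00000000e+00,
         1.00000000e+00]])}
```

View pics/w1.png

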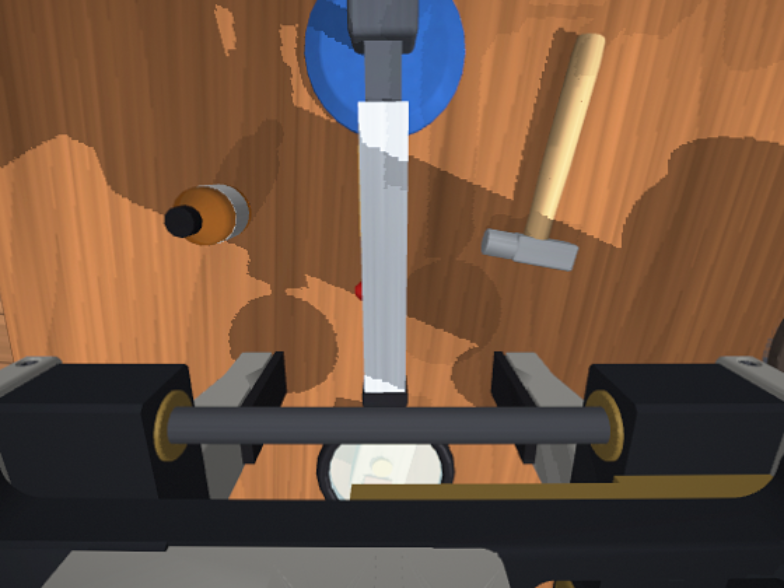

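The wrist view shows the tube's top face with near-end middle (383,101) and far-end middle (385,391). The button is at (359,291), and the fingers straddle the tube.

```bash
python3 - <<'E'
from h import *
W=lambda u,v,z: ray("wrist",u/1.4,v/1.4,z)
n=W(383,101,.145);f=W(385,391,.145);d=(f-n)/np.linalg.norm(f-n)
print(n,f,np.linalg.norm(f-n),np.degrees(np.arctan2(d[1],d[0])),"grip",n+d*.122,f-d*.075,"but",W(359,291,.135))
E
```

```text
[ 0.56040883 -0.17229013  0.145     ] [0.54145936 0.02168889 0.145     ] 0.19490239788488614 95.57941829246842 grip [ 0.54854733 -0.05086812  0.145     ] [ 0.54875127 -0.05295579  0.145     ] but [ 0.56654238 -0.0501542   0.135     ]
```

```bash
python3 -m pendant '[[1,[0.001,-0.0016,0.02],[0,0,-0.4]],[1,[0.001,-0.0016,0.05],[0,0,-0.4]],[1,[0.001,-0.0016,0.08],[0,0,-0.4]],[1,[0.001,-0.0016,0.105],[0,0,-0.4]],[1,[0.001,-0.0016,0.12],[0,0,-0.4]],[1,[0.001,-0.0016,0.1235],[0,0,-0.4]],[1,[0.001,-0.0016,0.1235],[0,0,-0.4]],[0,[0.001,-0.0016,0.1235],[0,0,-0.4]],[0,[0.001,-0.0016,0.1235],[0,0,-0.4]],[0,[0.001,-0.0016,0.1235],[0,0,-0.4]]]'; python3 - <<'E'
from h import *
im=viewer.snapshot("wrist")[:,:,::-1]; cv2.imwrite("pics/w2.png",cv2.resize(im[60:340,80:480],(800,560),interpolation=cv2.INTER_CUBIC))
E
```

```text
clock: 3.08
tool_pos: [0.5487, -0.0535, 0.1126]
orientation: [-179.9, 0.0, -84.3]
force: [-0.5, 0.5, 0.5]
opening: 0.0728
gripper_force: 0.0
```

View pics/w2.png

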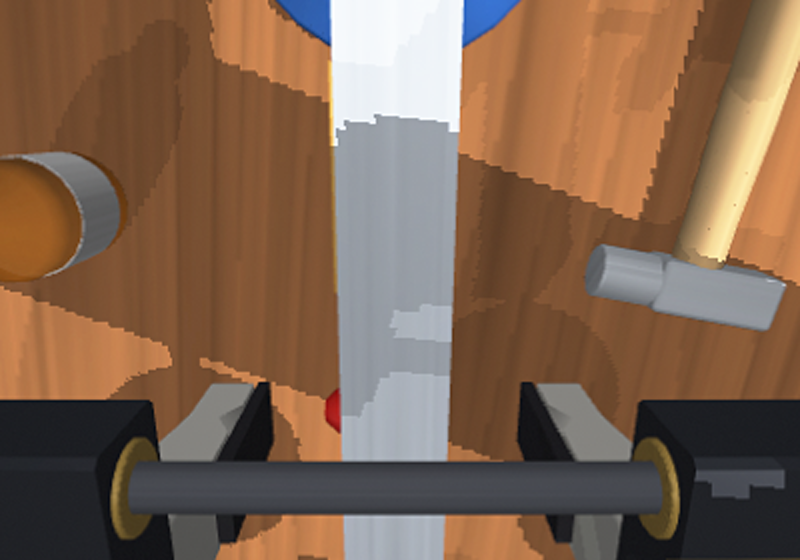

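```bash
python3 - <<'E'
from h import *
from plant import sensors
o=sensors.get_obs();t=o["tool_pos"];a=np.radians(95.4);d=np.array([np.cos(a),np.sin(a)]);n=np.array([d[1],-d[0]])
for u,v,z in ((334,411,.13),(330,411,.13),(341,400,.145),(450,400,.145)):
    p=ray("wrist",80+u/2,60+v/2,z);print(p,"rel TCP along",(p[:2]-t[:2])@d,"out",(p[:2]-t[:2])@n)
print(t,o["opening"])
E
```

```text
[ 0.56697249 -0.04908214  0.13      ] rel TCP along 0.002773587952260284 out 0.01878149675084275
[ 0.5681916  -0.04895815  0.13      ] rel TCP along 0.0027822927834867195 out 0.020006865036259466
[ 0.56432554 -0.06052858  0.145     ] rel TCP along -0.008372955173319327 out 0.015069085617983135
[ 0.53438026 -0.06355526  0.145     ] rel TCP along -0.008568102882953418 out -0.015028126809448048
[ 0.54853536 -0.05361091  0.11239325] 0.06901266634484104
```

```bash
python3 -m pendant '[[0,[-0.0015,0,0.001],[0,0,0]],[-0.2,[-0.0015,0,0.001],[0,0,0]],[-0.2,[-0.0015,0,0.001],[0,0,0]],[-0.2,[-0.0015,0,0.001],[0,0,0]],[-0.2,[-0.0015,0,0.001],[0,0,0]],[-0.5,[-0.0015,0,0.001],[0,0,0]],[-0.5,[-0.0015,0,0.001],[0,0,0]],[-0.5,[-0.0015,0,0.001],[0,0,0]],[-0.5,[-0.0015,0,0.001],[0,0,0]]]';  python3 -m pendant '[[-0.5,[0,0,0],[0,0,0]],[-0.5,[0,0,0],[0,0,0]],[-0.5,[0,0,0],[0,0,0]]]'
```

```text
clock: 3.88
tool_pos: [0.5488, -0.0522, 0.1104]
orientation: [-179.9, -0.0, -84.3]
force: [7.0, 1.3, -1.9]
opening: 0.0295
gripper_force: 30.0
clock: 4.13
tool_pos: [0.5488, -0.0522, 0.1104]
orientation: [-179.9, -0.0, -84.3]
force: [5.0, -0.3, -2.7]
opening: 0.0298
gripper_force: 30.0
```

```bash
python3 -m pendant '[[-0.5,[-0.0005,0,0],[0,0,0]],[-0.5,[-0.001,0,0],[0,0,0]],[-0.5,[-0.0015,0,0],[0,0,0]],[-0.5,[-0.002,0,0],[0,0,0]],[-0.5,[-0.0025,0,0],[0,0,0]],[-0.5,[-0.003,0,0],[0,0,0]],[-0.5,[-0.0035,0,0],[0,0,0]],[-0.5,[-0.004,0,0],[0,0,0]]]';  python3 -m pendant '[[-0.5,[-0.0005,0,0],[0,0,0]],[-0.5,[-0.001,0,0],[0,0,0]],[-0.5,[-0.0015,0,0],[0,0,0]],[-0.5,[-0.002,0,0],[0,0,0]],[-0.5,[-0.0025,0,0],[0,0,0]],[-0.5,[-0.003,0,0],[0,0,0]]]'
```

```text
clock: 4.8
tool_pos: [0.5485, -0.0488, 0.1104]
orientation: [-179.9, -0.0, -84.3]
force: [6.5, -4.6, -3.2]
opening: 0.0296
gripper_force: 30.0
clock: 5.3
tool_pos: [0.5482, -0.0461, 0.1104]
orientation: [-179.9, -0.1, -84.3]
force: [7.1, -5.3, -3.8]
opening: 0.0299
gripper_force: 30.0
```

```bash
python3 -m pendant '[[-0.5,[-0.0007,0,0],[0,0,0]],[-0.5,[-0.0014,0,0],[0,0,0]],[-0.5,[-0.0021,0,0],[0,0,0]],[-0.5,[-0.0028,0,0],[0,0,0]],[-0.5,[-0.0035,0,0],[0,0,0]],[-0.5,[-0.0042,0,0],[0,0,0]],[-0.5,[-0.005,0,0],[0,0,0]],[-0.5,[-0.006,0,0],[0,0,0]]]';  python3 -m pendant '[[-0.5,[-0.001,0,0],[0,0,0]],[-0.5,[-0.002,0,0],[0,0,0]],[-0.5,[-0.003,0,0],[0,0,0]],[-0.5,[-0.004,0,0],[0,0,0]],[-0.5,[-0.005,0,0],[0,0,0]],[-0.5,[-0.006,0,0],[0,0,0]]]'
```

```text
clock: 5.97
tool_pos: [0.5476, -0.0397, 0.1104]
orientation: [-179.9, -0.0, -84.3]
force: [5.9, -2.5, -3.3]
opening: 0.0295
gripper_force: 30.0
clock: 6.47
tool_pos: [0.547, -0.0336, 0.1104]
orientation: [-179.9, -0.0, -84.3]
force: [7.2, -1.9, -2.2]
opening: 0.0296
gripper_force: 30.0
```

```bash
python3 - <<'E'
from h import *
crop("scene",200,140,190,150,4,"s2.png")
E
```

```text
(no output)
```

View pics/s2.png

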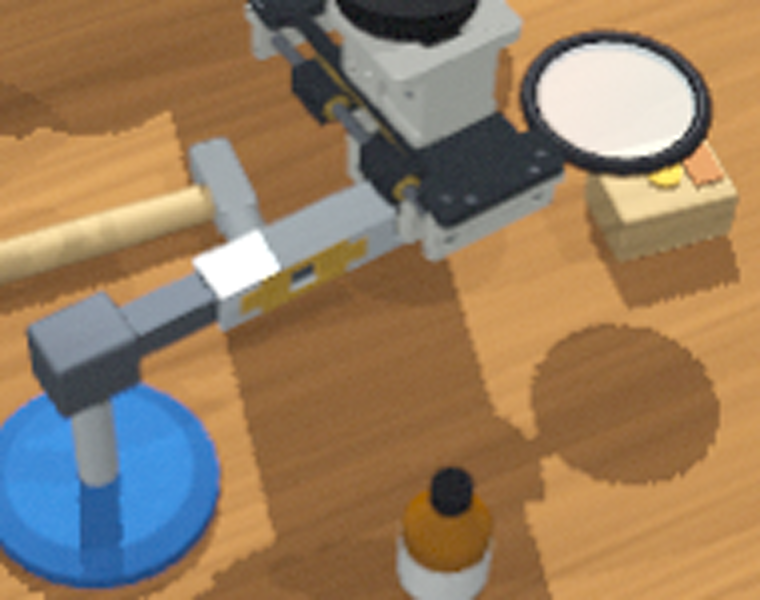

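The button is under the wall, the tube has moved about 18.6 mm, and the second hole is at (302,275). The lens is clear of the gripper.

```bash
python3 -m pendant '[[-0.5,[-0.002,0,0],[0,0,0]],[-0.5,[-0.005,0,0],[0,0,0]],[-0.5,[-0.008,0,0],[0,0,0]],[-0.5,[-0.011,0,0],[0,0,0]],[-0.5,[-0.014,0,0],[0,0,0]],[-0.5,[-0.017,0,0],[0,0,0]],[-0.5,[-0.02,0,0],[0,0,0]],[-0.5,[-0.023,0,0],[0,0,0]],[-0.5,[-0.025,0,0],[0,0,0]],[-0.5,[-0.026,0,0],[0,0,0]]]'
python3 - <<'E'
from h import *
crop("scene",200,140,190,150,4,"s3.png")
E
```

```text
clock: 7.35
tool_pos: [0.5446, -0.0075, 0.1104]
orientation: [-179.9, -0.0, -84.3]
force: [6.9, -1.5, -4.0]
opening: 0.0294
gripper_force: 30.0
```

View pics/s3.png

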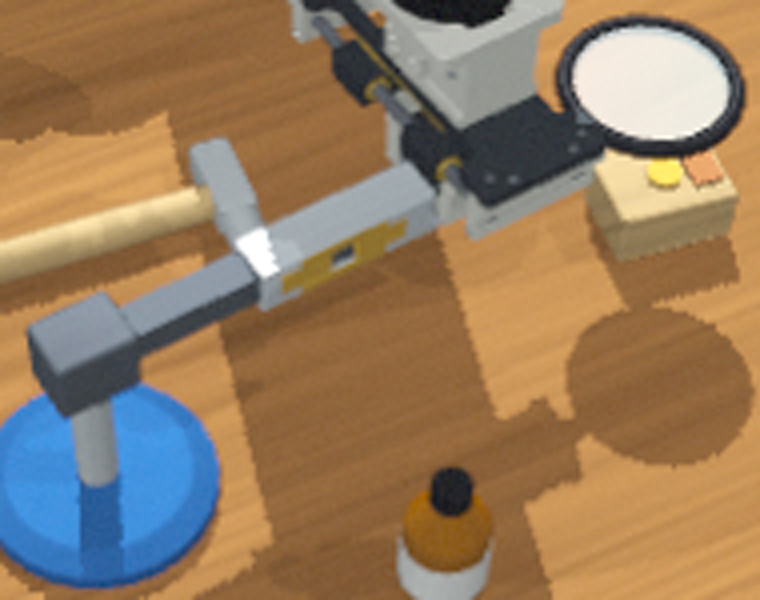

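The second hole is now at (343,255), about 21 mm short of the button position. I'll approach more slowly from here.

```bash
python3 -m pendant '[[-0.5,[-0.001,0,0],[0,0,0]],[-0.5,[-0.002,0,0],[0,0,0]],[-0.5,[-0.003,0,0],[0,0,0]],[-0.5,[-0.004,0,0],[0,0,0]],[-0.5,[-0.005,0,0],[0,0,0]],[-0.5,[-0.006,0,0],[0,0,0]],[-0.5,[-0.007,0,0],[0,0,0]],[-0.5,[-0.008,0,0],[0,0,0]],[-0.5,[-0.009,0,0],[0,0,0]],[-0.5,[-0.01,0,0],[0,0,0]]]'
```

```text
clock: 8.23
tool_pos: [0.5437, 0.0022, 0.1104]
orientation: [-179.9, -0.0, -84.3]
force: [7.0, -2.1, -4.0]
opening: 0.0295
gripper_force: 30.0
```

```bash
python3 -m pendant '[[-0.5,[-0.0005,0,0],[0,0,0]],[-0.5,[-0.001,0,0],[0,0,0]],[-0.5,[-0.0015,0,0],[0,0,0]],[-0.5,[-0.002,0,0],[0,0,0]]]'
```

```text
clock: 8.57
tool_pos: [0.5435, 0.0043, 0.1104]
orientation: [-179.9, -0.0, -84.3]
force: [7.5, -1.8, -3.8]
opening: 0.0295
gripper_force: 30.0
```

Travel is now 56.5 mm. I'll continue in 2 mm bites, checking the force and the button's redness.

```bash
cat > red.py <<'E'
from h import *
im=viewer.snapshot("scene")[175:225,255:320].astype(int)
m=(im[:,:,0]>110)&(im[:,:,1]<60)&(im[:,:,2]<60);print("red",m.sum())
E
python3 -m pendant '[[-0.5,[-0.0005,0,0],[0,0,0]],[-0.5,[-0.001,0,0],[0,0,0]],[-0.5,[-0.0015,0,0],[0,0,0]],[-0.5,[-0.002,0,0],[0,0,0]]]';python3 red.py
```

```text
clock: 8.9
tool_pos: [0.5432, 0.0062, 0.1104]
orientation: [-179.9, -0.0, -84.3]
force: [7.5, -2.4, -3.3]
opening: 0.0295
gripper_force: 30.0
red 0
```

```bash
python3 -m pendant '[[-0.5,[-0.0005,0,0],[0,0,0]],[-0.5,[-0.001,0,0],[0,0,0]],[-0.5,[-0.0015,0,0],[0,0,0]],[-0.5,[-0.002,0,0],[0,0,0]]]';python3 red.py
```

```text
clock: 9.28
tool_pos: [0.5431, 0.0082, 0.1104]
orientation: [-179.9, -0.0, -84.3]
force: [6.7, -2.7, -4.1]
opening: 0.0297
gripper_force: 30.0
red 1
```

```bash
python3 -m pendant '[[-0.5,[-0.0003,0,0],[0,0,0]],[-0.5,[-0.0006,0,0],[0,0,0]],[-0.5,[-0.001,0,0],[0,0,0]]]';python3 red.py
```

```text
clock: 9.58
tool_pos: [0.543, 0.0092, 0.1104]
orientation: [-179.9, -0.0, -84.3]
force: [8.3, -2.0, -3.8]
opening: 0.0299
gripper_force: 30.0
red 1
```

```bash
python3 -m pendant '[[-0.5,[-0.0003,0,0],[0,0,0]],[-0.5,[-0.0006,0,0],[0,0,0]],[-0.5,[-0.001,0,0],[0,0,0]]]';python3 red.py
```

```text
clock: 9.88
tool_pos: [0.5429, 0.0102, 0.1104]
orientation: [-179.9, -0.0, -84.3]
force: [8.0, -1.2, -3.9]
opening: 0.0296
gripper_force: 30.0
red 2
```

```bash
python3 -m pendant '[[-0.5,[-0.0003,0,0],[0,0,0]],[-0.5,[-0.0006,0,0],[0,0,0]],[-0.5,[-0.001,0,0],[0,0,0]]]';python3 red.py
```

```text
clock: 10.18
tool_pos: [0.5428, 0.0116, 0.1104]
orientation: [-179.9, 0.0, -84.3]
force: [6.3, 0.6, -2.8]
opening: 0.0295
gripper_force: 30.0
red 5
```

```bash
python3 -m pendant '[[-0.5,[-0.0003,0,0],[0,0,0]],[-0.5,[-0.0006,0,0],[0,0,0]],[-0.5,[-0.001,0,0],[0,0,0]]]';python3 red.py
```

```text
clock: 10.48
tool_pos: [0.5427, 0.0127, 0.1104]
orientation: [-179.9, 0.0, -84.3]
force: [6.7, 0.5, -2.5]
opening: 0.0295
gripper_force: 30.0
red 8
```

The button is emerging: its bevel now pulls the tube along and the force sign has flipped. I keep going in small steps.

```bash
python3 -m pendant '[[-0.5,[-0.0003,0,0],[0,0,0]],[-0.5,[-0.0006,0,0],[0,0,0]],[-0.5,[-0.001,0,0],[0,0,0]]]';python3 red.py
```

```text
clock: 10.78
tool_pos: [0.5426, 0.0139, 0.1104]
orientation: [-179.9, 0.0, -84.3]
force: [5.0, 2.9, -2.4]
opening: 0.0297
gripper_force: 30.0
red 13
```

```bash
python3 -m pendant '[[-0.5,[-0.0003,0,0],[0,0,0]],[-0.5,[-0.0005,0,0],[0,0,0]],[-0.5,[-0.0005,0,0],[0,0,0]]]';python3 red.py
```

```text
clock: 11.08
tool_pos: [0.5425, 0.0147, 0.1104]
orientation: [-179.9, 0.1, -84.3]
force: [6.2, 3.4, -2.9]
opening: 0.0296
gripper_force: 30.0
red 19
```

```bash
python3 -m pendant '[[-0.5,[-0.0003,0,0],[0,0,0]],[-0.5,[-0.0005,0,0],[0,0,0]],[-0.5,[-0.0005,0,0],[0,0,0]]]';python3 red.py; python3 - <<'E'
from h import *
crop("scene",240,160,100,75,8,"s4.png")
E
```

```text
clock: 11.38
tool_pos: [0.5425, 0.0149, 0.1104]
orientation: [-179.9, 0.0, -84.3]
force: [6.6, 2.0, -3.8]
opening: 0.0295
gripper_force: 30.0
red 20
```

View pics/s4.png

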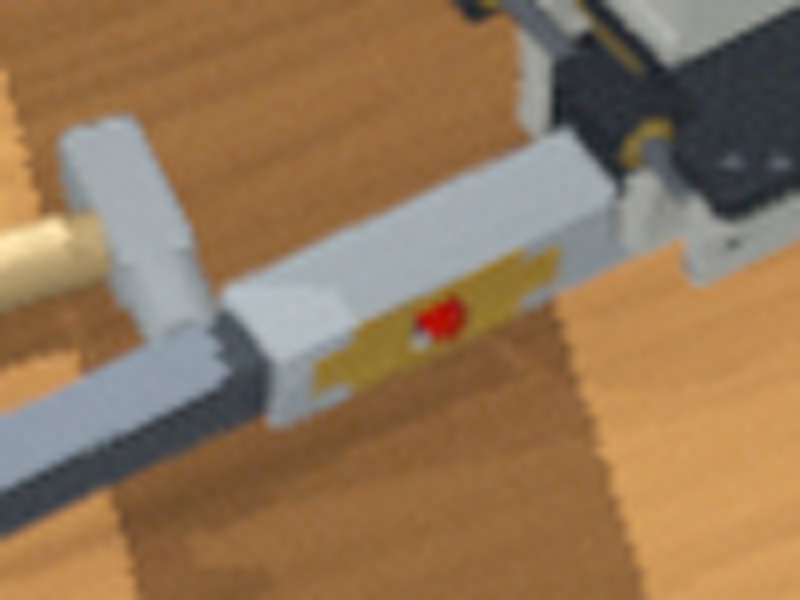

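The red button is in the second hole at (440,318), which is (295,200) in the full picture, the same pixel as at the start. A small gap remains on the post side, so it isn't jammed. I'll compare the red area with the original picture.

```bash
python3 - <<'E'
import cv2
from h import *
def st(im):
    im=im.astype(int);m=(im[:,:,0]>110)&(im[:,:,1]<60)&(im[:,:,2]<60);y,x=np.nonzero(m);return m.sum(),x.mean(),y.mean()
a=cv2.imread("pics/s1.png")[:,:,::-1]
b=cv2.resize(viewer.snapshot("scene")[140:290,200:390],None,fx=4,fy=4,interpolation=cv2.INTER_CUBIC)
print(st(a[140:340,220:480]),st(b[140:340,220:480]))
E
```

```text
(np.int64(302), np.float64(160.99668874172184), np.float64(98.44039735099338)) (np.int64(312), np.float64(161.05769230769232), np.float64(99.25961538461539))
```

The red area and position match the fully popped state. Releasing, then moving up.

```bash
python3 -m pendant '[[-0.2,[0,0,0],[0,0,0]],[0,[0,0,0],[0,0,0]],[0.3,[0,0,0],[0,0,0]],[0.6,[0,0,0],[0,0,0]],[0.6,[0,0,0],[0,0,0]],[0.6,[0,0,0],[0,0,0]],[0.6,[0,0,-0.01],[0,0,0]],[0.6,[0,0,-0.03],[0,0,0]],[0.6,[0,0,-0.06],[0,0,0]],[0.6,[0,0,-0.09],[0,0,0]]]';python3 -m pendant '[[0.6,[0,0,-0.02],[0,0,0]],[0.6,[0,0,-0.04],[0,0,0]],[0.6,[0,0,-0.04],[0,0,0]],[0.6,[0,0,-0.04],[0,0,0]]]'
python3 - <<'E'
from h import *
import cv2
def st(im):
    im=im.astype(int);m=(im[:,:,0]>110)&(im[:,:,1]<60)&(im[:,:,2]<60);y,x=np.nonzero(m);return m.sum(),x.mean(),y.mean()
b=cv2.resize(viewer.snapshot("scene")[140:290,200:390],None,fx=4,fy=4,interpolation=cv2.INTER_CUBIC)
print(st(b[140:340,220:480])); cv2.imwrite("pics/s5.png",b[:,:,::-1])
E
```

```text
clock: 12.37
tool_pos: [0.5405, 0.014, 0.2014]
orientation: [179.9, -0.0, -84.3]
force: [1.3, 0.4, -0.4]
opening: 0.0702
gripper_force: 0.0
clock: 12.7
tool_pos: [0.5417, 0.0145, 0.2421]
orientation: [-179.8, 0.0, -84.3]
force: [-0.9, -0.2, -0.4]
opening: 0.07
gripper_force: 0.0
(np.int64(303), np.float64(160.8976897689769), np.float64(99.36963696369637))
```

View pics/s5.png

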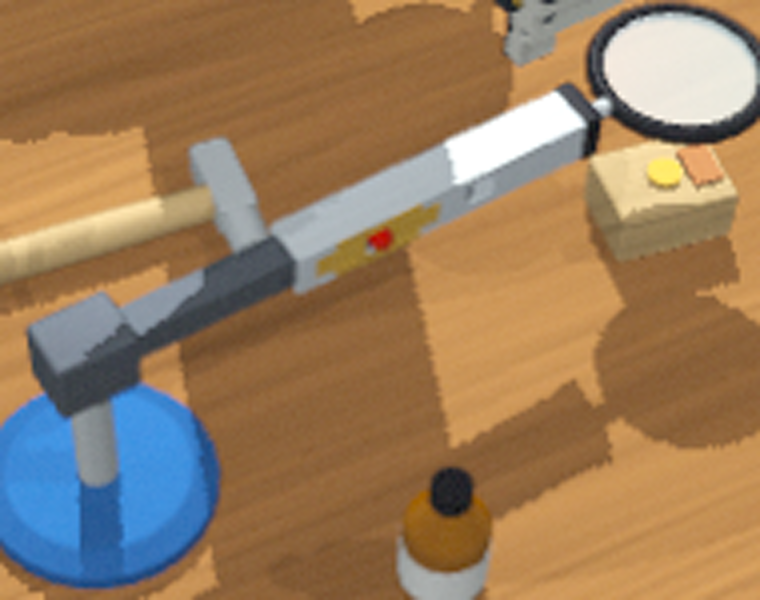

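The button is out in the second hole at (380,239), the gripper is clear of everything, and the other objects are where they were.

```bash
python3 -c "
from plant import workorder
print(workorder.close_job())"
```

```text
the job is handed in; nothing more can be done
None
```

The magnifier tube now sits about 67 mm farther out, with the button popped out in its second hole; the gripper has let go and is clear, and the job was handed in at about 13 s (no verdict shown).

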